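# Pull-test the recipe-board clips and set the tired one aside

## Robot

A 6-joint arm with a two-finger parallel gripper is mounted at the origin on a cart in front of the work surface, level with it; the furniture and walls round the work are solid. World frame = base frame: x ahead of the robot, y to its left, z up, the work surface at z = 0. Lengths are in m, angles in degrees, forces in N, time in s.
With the tool pointing down it reaches from about 0.4 to 0.825 m from the base axis. Payload 7 kg.
Tool frame: the origin (TCP) lies midway between the tips of the shut fingers; the grasp point (between the pads) lies r.grip_depth behind it (r.grip_depth is the distance from the TCP to the grasp point, in m); z points along the fingers, y is the line along which they close (so a half turn about z gives the same grasp; the last joint's range is limited). The gripper opens to 88 mm and grips with 3 to 60 N. Pads are 19 mm wide; open, the fingers measure 130 mm over their backs; the gripper's body (78 mm by 193 mm) begins 47 mm behind the grasp point.
Start: joints at [88.814, 20.546, 0.682, 0, -70.136, -16.507], TCP at [0.205, 0.643, 0.227] pointing down, gripper open.
Joint ranges: [-176.03, 176.03], [-82.01, 121.73], [-58.28, 71.71], [-173.87, 95.51], [-174.79, -0.11], [-173.66, 173.66]. Speed limits (degrees/s): [136.94, 136.94, 172.46, 180, 180, 180].

## Interface

Orientations are given as [roll, pitch, yaw] about the fixed x, y, z axes, in that order (R = Rz(yaw) Ry(pitch) Rx(roll)).
In Python, from plant import r, optics, close_job gives the robot as it stands (r), with the cameras (optics) and the job as plain functions.
- The arm moves only by the tool send_path, called after "Emit:" as name(argument=value, ...), one argument or row to a line, values as JSON. Schema: {"type":"object","properties":{"segments":{"type":"array","items":{"type":"array","items":{"type":"number"},"minItems":6,"maxItems":6},"minItems":1,"maxItems":12},"jaw":{"type":"number"},"squeeze":{"type":"number"},"only":{"type":"string"},"quiet":{"type":"boolean"},"lines":{"type":"string"}},"required":["segments"],"additionalProperties":false}. segments is a list of rows, 1 to 12 of them, each of 6 numbers: dx, dy, dz in shares of 1 m (1.0 is 1 m), then a rotation vector rx, ry, rz in parts of the range, where 1.0 means 360 degrees; each row is the pose to reach, as a shift and turn from the pose commanded when the call began, along the tool's axes at that moment; what a row does not reach only later rows make up. A row lasts 1/12 s, in which the tool goes at most 0.0417 m and 7.16 degrees, less where a joint would pass 70% of its speed; a pose out of reach is approached as far as the arm can. jaw is the finger opening in m, set as the call begins (left out keeps the last). The fingers move at their own pace and stop on an object; squeeze is the grip in N (left out, the last holds). Time passes only in rows, so rows that do not move let the fingers close. The tool returns the time, the measured TCP pose, the force, the opening and the grip force at its end. only (a regular expression) keeps the lines of the reply that match it, lines (a string "A,B") keeps lines A to B, and quiet returns only ok. Shift and turn numbers lie between -1 and 1, and a call with a number outside is refused. Input that does not fit is refused with a message, and nothing moves.
- r.get_state(): the state, without advancing time (a new reading comes with each control period).
- optics.capture(name): name is "scene" or "top"; returns a dict with "frame" (400x640x3 uint8, red, green, blue), "z_map" (400x640 float32, m along the optical axis (not along the pixel's ray), 0 where there is no reading), "fx", "fy", "cx", "cy" (pixels), "cam_to_world" (4x4, takes a point from camera to world coordinates). Camera axes: x right, y down, z forward; pixel columns grow to the right and rows downward; lengths in m; the calibration is good to about 2 mm. A picture is of the moment at which its call begins.
- close_job(): hands the job in; it is judged then, once.
The state is a dict: "time_s": time; "joints": joint angles; "qd": joint speeds; "joint_torque": joint torques, N m; "tcp_pos": TCP position; "eef_rot": TCP orientation; "contact_force": force on the tool from outside, world axes, zero at the start; "moment": the same for the moment, N m; "gripper_width": finger opening in m; "gripper_force": force on a finger pad.
Only numpy, scipy, OpenCV 4.12 (cv2) and the standard library are available. Lean on these libraries where they do the work, as an engineer would, in place of code of your own. Each camera call takes 0.05 s, during which the arm holds its last target. There are 200 camera calls.

## Task

Three recipe boards lie on the worktop, each held in the mouth of its spring clip, and one clip's spring has gone tired. Hook each board behind its wooden bar and draw it gently towards you, straight in line with its clip, by about 5 cm: a sound clip comes along with its board, the tired one lets its board go and stays behind. Then lift the tired clip and set it down flat in the wooden tray without dropping it; leave the boards where you drew them, the sound clips still holding theirs, and do not disturb the pods and the spice jar.

Things in the scene. Friction and masses are not known exactly. Their poses are not given: they have to be found in the camera images.
- clip_1: Spring clip 1 of three that look alike. Steel plate 75 (x) x 54 (y) x 8 mm on a rubber sole, 0.4 kg, loose. Two fixed upright cheeks, outer faces at y = -27 and +27 mm, x = -12 to +26, top at z = 30: hold it by these from above. Sprung jaw between them: lip 50 mm wide at x = -38 to -29, 20 mm high; thumb tail at x = +14 to +42, up to 45 mm. Origin: underside centre; -x: the mouth, z up.
- clip_2: Spring clip 2, same looks, sizes and axes as clip_1. How strong a spring is cannot be seen, only felt. The three clips and the tray stand side by side in any order. A sound clip grips its sheet with several times the 2 to 6 N that slide the clip over the worktop, so it follows its board when that is drawn.
- clip_3: Spring clip 3, same looks, sizes and axes as clip_1. A tired clip grips with less than half of what would slide it over the worktop: it stays where it is and its board slips out, clear of the mouth once drawn 20 mm.
- board_1: Recipe board in clip_1: cream laminate sheet 4 mm thick (z = 8 to 12 mm), 92 mm wide (y), out to x = +90, with a printed dish. Wooden bar across its near end: x = -12 to +12 mm, 104 long (y), 28 high, on the worktop: its back face rises 16 mm above the sheet, to be hooked by fingers set down there. 0.12 kg, loose. Origin: centre of the bar's underside; +x to the clip, z up.
- board_2: Recipe board in clip_2, same looks, sizes and axes as board_1. At the start each board lies in line with its clip, its origin 107.5 mm before the clip's origin (20 mm of sheet in the mouth), which leaves 57 mm of open sheet between bar and lip for the fingers.
- board_3: Recipe board in clip_3, same looks, sizes and axes as board_1. A board that has left its clip rests on the back edge of its bar and the far edge of its sheet, tilted by 0.1 rad.
- tray: shallow pale wooden tray with a grey lining, fixed to the worktop, 140 mm (x) x 150 mm (y), walls 5 mm thick and 22 mm high. Origin: centre of the underside, z up
- tray_floor (a point): centre of the tray's inner floor, 5 mm above the worktop; the floor measures 130 x 140 mm along the tray's x and y
- pod_orange: bystander: coffee pod with an orange lid, 51 mm across, 45 mm high, loose; origin at the centre of its underside
- pod_purple: bystander: coffee pod with a purple lid, 51 mm across, 45 mm high, loose; origin at the centre of its underside
- spice: bystander: spice jar with a black cap, 41 mm across, 105 mm high, loose; origin at the centre of its underside

How it is judged (in metres and radians):
On the way:
1. the tired clip has let go of its board: the board is drawn clear of its mouth while the clip still lies within 30 mm of where it was (((horizontal distance between board_1 and clip_1 above 0.13 m and distance of clip_1 from where it was at the start of the episode below 0.03 m and height (world z) of clip_1 below 0.006 m) or (horizontal distance between board_2 and clip_2 above 0.13 m and distance of clip_2 from where it was at the start of the episode below 0.03 m and height (world z) of clip_2 below 0.006 m) or (horizontal distance between board_3 and clip_3 above 0.13 m and distance of clip_3 from where it was at the start of the episode below 0.03 m and height (world z) of clip_3 below 0.006 m))), for 0.2 s.
At the end, for the whole second after the job is handed in: Tired clip flat in the tray; its board out of it, 25 to 130 mm from its start. Sound clips 25 to 110 mm from their starts, boards still in them (under 10 mm slip, within 0.15 rad of in line). Boards and sound clips lie on the worktop, bars drawn to x < 0.468 m; all at rest ((((x of board_2 in the frame of clip_2 between -0.118 and -0.096 m and distance of clip_2 from where it was at the start of the episode between 0.025 and 0.11 m and distance of board_2 from where it was at the start of the episode above 0.025 m and world x of board_2 below 0.468 m and angle between the x axis of board_2 and the x axis of clip_2, either way round below 0.15 rad and height (world z) of clip_2 below 0.006 m and angle between clip_2's own z axis and vertical below 0.1 rad and height (world z) of board_2 below 0.008 m and angle between board_2's own z axis and vertical below 0.2 rad) and (x of board_3 in the frame of clip_3 between -0.118 and -0.096 m and distance of clip_3 from where it was at the start of the episode between 0.025 and 0.11 m and distance of board_3 from where it was at the start of the episode above 0.025 m and world x of board_3 below 0.468 m and angle between the x axis of board_3 and the x axis of clip_3, either way round below 0.15 rad and height (world z) of clip_3 below 0.006 m and angle between clip_3's own z axis and vertical below 0.1 rad and height (world z) of board_3 below 0.008 m and angle between board_3's own z axis and vertical below 0.2 rad) and x of clip_1 in the frame of tray_floor between -0.045 and 0.045 m and y of clip_1 in the frame of tray_floor between -0.05 and 0.05 m and z of clip_1 in the frame of tray_floor below 0.006 m and angle between clip_1's own z axis and vertical below 0.12 rad and horizontal distance between board_1 and clip_1 above 0.13 m and distance of board_1 from where it was at the start of the episode between 0.025 and 0.13 m and world x of board_1 below 0.468 m and height (world z) of board_1 below 0.008 m and angle between board_1's own z axis and vertical below 0.2 rad) or ((x of board_1 in the frame of clip_1 between -0.118 and -0.096 m and distance of clip_1 from where it was at the start of the episode between 0.025 and 0.11 m and distance of board_1 from where it was at the start of the episode above 0.025 m and world x of board_1 below 0.468 m and angle between the x axis of board_1 and the x axis of clip_1, either way round below 0.15 rad and height (world z) of clip_1 below 0.006 m and angle between clip_1's own z axis and vertical below 0.1 rad and height (world z) of board_1 below 0.008 m and angle between board_1's own z axis and vertical below 0.2 rad) and (x of board_3 in the frame of clip_3 between -0.118 and -0.096 m and distance of clip_3 from where it was at the start of the episode between 0.025 and 0.11 m and distance of board_3 from where it was at the start of the episode above 0.025 m and world x of board_3 below 0.468 m and angle between the x axis of board_3 and the x axis of clip_3, either way round below 0.15 rad and height (world z) of clip_3 below 0.006 m and angle between clip_3's own z axis and vertical below 0.1 rad and height (world z) of board_3 below 0.008 m and angle between board_3's own z axis and vertical below 0.2 rad) and x of clip_2 in the frame of tray_floor between -0.045 and 0.045 m and y of clip_2 in the frame of tray_floor between -0.05 and 0.05 m and z of clip_2 in the frame of tray_floor below 0.006 m and angle between clip_2's own z axis and vertical below 0.12 rad and horizontal distance between board_2 and clip_2 above 0.13 m and distance of board_2 from where it was at the start of the episode between 0.025 and 0.13 m and world x of board_2 below 0.468 m and height (world z) of board_2 below 0.008 m and angle between board_2's own z axis and vertical below 0.2 rad) or ((x of board_1 in the frame of clip_1 between -0.118 and -0.096 m and distance of clip_1 from where it was at the start of the episode between 0.025 and 0.11 m and distance of board_1 from where it was at the start of the episode above 0.025 m and world x of board_1 below 0.468 m and angle between the x axis of board_1 and the x axis of clip_1, either way round below 0.15 rad and height (world z) of clip_1 below 0.006 m and angle between clip_1's own z axis and vertical below 0.1 rad and height (world z) of board_1 below 0.008 m and angle between board_1's own z axis and vertical below 0.2 rad) and (x of board_2 in the frame of clip_2 between -0.118 and -0.096 m and distance of clip_2 from where it was at the start of the episode between 0.025 and 0.11 m and distance of board_2 from where it was at the start of the episode above 0.025 m and world x of board_2 below 0.468 m and angle between the x axis of board_2 and the x axis of clip_2, either way round below 0.15 rad and height (world z) of clip_2 below 0.006 m and angle between clip_2's own z axis and vertical below 0.1 rad and height (world z) of board_2 below 0.008 m and angle between board_2's own z axis and vertical below 0.2 rad) and x of clip_3 in the frame of tray_floor between -0.045 and 0.045 m and y of clip_3 in the frame of tray_floor between -0.05 and 0.05 m and z of clip_3 in the frame of tray_floor below 0.006 m and angle between clip_3's own z axis and vertical below 0.12 rad and horizontal distance between board_3 and clip_3 above 0.13 m and distance of board_3 from where it was at the start of the episode between 0.025 and 0.13 m and world x of board_3 below 0.468 m and height (world z) of board_3 below 0.008 m and angle between board_3's own z axis and vertical below 0.2 rad)) and linear speed of each of clip_1, clip_2, clip_3, board_1, board_2, board_3 below 0.01 m/s); the robot touches nothing.
It fails at once if a board is jerked: faster than 0.4 m/s (linear speed of any of board_1, board_2, board_3 above 0.4 m/s).
It fails at once if a pod or the spice jar is moved by more than 25 mm or tipped (distance of any of pod_orange, pod_purple, spice from where it was at the start of the episode above 0.025 m or angle between any of pod_orange, pod_purple, spice's own z axis and vertical above 0.35 rad).
It fails at once if a second board, one in a sound clip, is pulled out too ((horizontal distance between board_1 and clip_1 above 0.13 m and horizontal distance between board_2 and clip_2 above 0.13 m) or (horizontal distance between board_1 and clip_1 above 0.13 m and horizontal distance between board_3 and clip_3 above 0.13 m) or (horizontal distance between board_2 and clip_2 above 0.13 m and horizontal distance between board_3 and clip_3 above 0.13 m)).
It fails at once if a clip is dropped: it falls freely at more than 0.6 m/s ((linear speed of clip_1 above 0.6 m/s and contact force between the fingers and clip_1 below 0.1 N) or (linear speed of clip_2 above 0.6 m/s and contact force between the fingers and clip_2 below 0.1 N) or (linear speed of clip_3 above 0.6 m/s and contact force between the fingers and clip_3 below 0.1 N)).
It also fails if it takes over 64 s, if anything falls off the work surface, if the arm or the gripper's body presses on something with over 40 N, if the wrist force passes 120 N, or if a joint passes its speed limit or range.

## Working session

There is one attempt and no reset: what is moved stays moved. The work goes in short steps, Python scripts to look and compute and a tool call to move; the robot and the scene stay as the last step left them, time stands still between calls to the robot, and variables do not carry over. Pictures are saved under pics/ and viewed, at most 10 in all, crops included, and the job is handed in when it is done.

```bash
ls; mkdir -p pics; python3 - <<'E'
from plant import r, optics, close_job
import cv2,pickle
d={}
for n in("scene","top"):
    c=optics.capture(n);d[n]=c;cv2.imwrite(f"pics/{n}0.png",c["frame"][:,:,::-1]);print(n,c["fx"],c["cx"],c["cy"],c["cam_to_world"].round(3).tolist())
pickle.dump(d,open("c0.pkl","wb"));print(r.get_state(),r.grip_depth)
E
```

```text
pics
plant.py
scene 487.9260353495417 325.53286776052454 192.41541877902017 [[0.901, -0.313, 0.301, 0.14], [-0.434, -0.649, 0.625, -0.779], [0.0, -0.694, -0.72, 0.977], [0.0, 0.0, 0.0, 1.0]]
top 468.2023429183115 315.46153918075646 205.93268969154423 [[-0.029, -0.979, 0.201, 0.239], [-1.0, 0.027, -0.009, 0.051], [0.004, -0.201, -0.979, 1.319], [0.0, 0.0, 0.0, 1.0]]
{'time_s': 0.1, 'joints': array([ 8.88152290e+01,  2.05839723e+01,  6.38323673e-01, -1.75004152e-02,
       -7.01358776e+01, -1.65092226e+01]), 'qd': array([ 0.0451102 , -0.07091806,  0.23730552,  0.14480241,  0.08065547,
       -0.08273683]), 'joint_torque': array([-1.65740348e-03, -5.84159732e+01,  2.93751222e+01,  7.01563239e+00,
        1.02114220e-02, -6.17714272e-05]), 'tcp_pos': array([0.20502294, 0.64264241, 0.22574972]), 'eef_rot': array([ 1.79917159e+02, -7.39503742e-03, -1.76999464e+01]), 'contact_force': array([ 0.49497484, -0.11123792,  0.41217562]), 'moment': array([ 0.02717328, -0.02460243, -0.01487763]), 'gripper_force': 0.0, 'gripper_width': 0.08781026629648045} 0.0188
```

View pics/scene0.png

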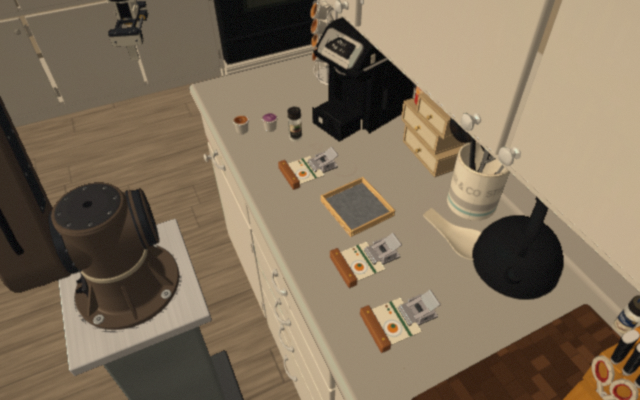

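View pics/top0.png

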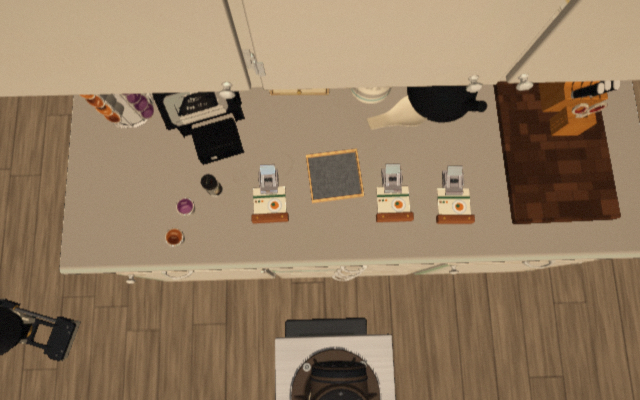

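The top view shows bars at (270,218), (395,217) and (455,219), clips above them at (268,177), (393,177) and (454,180), the tray at (335,176), and the pods and jar at (175,238), (186,207) and (210,184). The scene view shows the bars at (289,174), (342,267) and (375,328).

```bash
cat > h.py <<'E'
import numpy as np,cv2
def ray(c,u,v):
    d=c["cam_to_world"][:3,:3]@np.array([(u-c["cx"])/c["fx"],(v-c["cy"])/c["fy"],1.]);return c["cam_to_world"][:3,3],d
def plane(c,u,v,z):
    o,d=ray(c,u,v);return o+d*(z-o[2])/d[2]
def tri(c1,p1,c2,p2):
    A=np.zeros((3,3));b=np.zeros(3);
    for c,p in((c1,p1),(c2,p2)):
        o,d=ray(c,*p);d=d/np.linalg.norm(d);M=np.eye(3)-np.outer(d,d);A+=M;b+=M@o
    return np.linalg.solve(A,b)
def cloud(c):
    v,u=np.mgrid[:400,:640];z=c["z_map"];P=np.stack([(u-c["cx"])/c["fx"]*z,(v-c["cy"])/c["fy"]*z,z],-1)
    P=P@c["cam_to_world"][:3,:3].T+c["cam_to_world"][:3,3];P[z==0]=np.nan;return P
def report(d):
    for n in("top","scene"):
        c=d[n];P=cloud(c);hsv=cv2.cvtColor(c["frame"],cv2.COLOR_RGB2HSV);H,S,V=cv2.split(hsv)
        work=(P[...,0]>.36)&(P[...,0]<.78)&(abs(P[...,1])<.5)&(P[...,2]>-.02)&(P[...,2]<.15)
        def blobs(m,amin):
            k,l,st,ce=cv2.connectedComponentsWithStats((m&work).astype(np.uint8))
            return [(l==i) for i in range(1,k) if st[i,4]>amin]
        for nm,m,a in(("bar",(H<14)&(S>130)&(V>50)&(V<190)&(P[...,2]>.02),50),("clip",(S<60)&(P[...,2]>.016)&(P[...,2]<.06),20),("traywood",(H>8)&(H<24)&(S>95)&(V>150)&(P[...,2]<.035)&(P[...,2]>.008),50),("lining",(S<50)&(V<120)&(P[...,2]<.014),300)):
            for b in blobs(m,a):
                Q=P[b];vv,uu=np.nonzero(b)
                rc=cv2.minAreaRect((Q[:,:2]*1000).astype(np.float32))
                print(n,nm,b.sum(),"px",(round(uu.mean(),1),round(vv.mean(),1)),"z med/p95",np.percentile(Q[:,2],[50,95]).round(3),"mean",Q.mean(0).round(4),"rect mm",np.round(rc[0],1),np.round(rc[1],1),round(rc[2],1))
E
python3 - <<'E'
import pickle;from h import *
report(pickle.load(open("c0.pkl","rb")))
E
python3 - <<'E'
import cv2
a=cv2.imread("pics/top0.png")[130:240,230:490];b=cv2.imread("pics/scene0.png")[140:360,260:450]
cv2.imwrite("pics/t1.png",cv2.resize(a,None,fx=3,fy=3,interpolation=cv2.INTER_CUBIC))
E
```

```text
top bar 271 px (np.float64(269.4), np.float64(217.1)) z med/p95 [0.028 0.033] mean [0.4762 0.1685 0.0282] rect mm [476.5 168.3] [22.2 98.9] 0.8
top bar 269 px (np.float64(394.7), np.float64(216.3)) z med/p95 [0.028 0.033] mean [ 0.4687 -0.1826  0.0282] rect mm [ 468.8 -182.8] [ 21.7 102.7] 0.8
top bar 277 px (np.float64(455.8), np.float64(218.5)) z med/p95 [0.028 0.032] mean [ 0.4577 -0.3539  0.0276] rect mm [ 458.  -354.2] [103.1  20.3] 88.5
top bar 194 px (np.float64(173.6), np.float64(236.3)) z med/p95 [0.046 0.051] mean [0.4269 0.4295 0.0457] rect mm [426.8 430. ] [41.2 42.1] 44.4
top clip 252 px (np.float64(441.2), np.float64(114.5)) z med/p95 [0.042 0.058] mean [ 0.7629 -0.3346  0.0405] rect mm [ 764.1 -342.8] [126.4  24.7] 86.7
top clip 23 px (np.float64(236.6), np.float64(149.0)) z med/p95 [0.048 0.058] mean [0.6727 0.2585 0.0449] rect mm [672.2 260.6] [ 2.6 24.2] 15.6
top clip 22 px (np.float64(205.1), np.float64(159.3)) z med/p95 [0.039 0.055] mean [0.6465 0.349  0.0388] rect mm [646.2 349.4] [ 2.8 26.7] 12.7
top clip 406 px (np.float64(267.5), np.float64(178.4)) z med/p95 
[... 2575 characters left out ...]
0.028] mean [ 0.4612 -0.1913  0.0241] rect mm [ 461.3 -185.6] [ 4.4 91.7] 1.0
scene traywood 57 px (np.float64(358.6), np.float64(267.0)) z med/p95 [0.012 0.016] mean [ 0.5075 -0.2001  0.0116] rect mm [ 507.9 -198.7] [22.  23.1] 72.3
scene traywood 75 px (np.float64(372.3), np.float64(331.0)) z med/p95 [0.025 0.028] mean [ 0.4504 -0.3651  0.0243] rect mm [ 450.8 -360.9] [84.4  4.4] 87.0
scene traywood 69 px (np.float64(391.9), np.float64(328.2)) z med/p95 [0.012 0.014] mean [ 0.4961 -0.3726  0.0117] rect mm [ 497.3 -371.8] [21.5 22.7] 41.3
scene lining 1418 px (np.float64(356.7), np.float64(205.4)) z med/p95 [0.005 0.008] mean [ 0.6018 -0.0162  0.0045] rect mm [603.1 -14. ] [117.8 127.2] 6.5
```

View pics/t1.png

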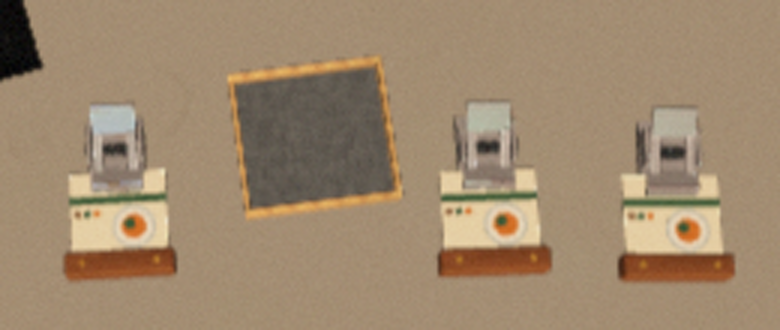

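Measured, consistent in both views and with the stated heights:

| Item | x (m) | y (m) | yaw (°) |
|---|---|---|---|
| Bar A | .477 | .1655 | +1.5 |
| Bar B | .4695 | -.185 | +0.5 |
| Bar C | .459 | -.3565 | -1.5 |
| Tray | .599 | -.018 | |

The bar tops are at about .028, the sheet at .0117 and the clip tails at about .043. I'll start with A.

```bash
cat > d.py <<'E'
import sys,numpy as np
from scipy.spatial.transform import Rotation as R
from plant import r, optics, close_job
s=r.get_state();x,y,z,yaw=map(float,sys.argv[1:5])
Rt=R.from_euler("xyz",s["eef_rot"],degrees=True);T=R.from_euler("xyz",[180,0,yaw],degrees=True)
print("t",s["time_s"],"d",(Rt.inv().apply(np.array([x,y,z])-s["tcp_pos"])).round(4),"rot",(Rt.inv()*T).as_rotvec(degrees=True).round(1),"F",s["contact_force"].round(2))
E
python3 d.py .517 .1665 .186 1.5
```

```text
t 0.1 d [0.442  0.3587 0.0403] rot [  0.1   0.  -19.2] F [ 0.49 -0.11  0.41]
```

The rows are not in the units I measure in: turns go in shares of 360 degrees. I convert before sending: -19.2 degrees / 360 = -0.0533.

Emit:
send_path(
  segments=[
    [0.03,0.025,0.003,0,0,-0.0083],
    [0.06,0.05,0.006,0,0,-0.0167],
    [0.09,0.075,0.009,0,0,-0.025],
    [0.12,0.1,0.012,0,0,-0.0333],
    [0.15,0.125,0.015,0,0,-0.0417],
    [0.18,0.15,0.018,0,0,-0.05],
    [0.21,0.175,0.02,0,0,-0.0533],
    [0.24,0.2,0.02,0,0,-0.0533],
    [0.27,0.22,0.025,0,0,-0.0533],
    [0.3,0.245,0.03,0,0,-0.0533],
    [0.33,0.27,0.035,0,0,-0.0533],
    [0.36,0.295,0.04,0,0,-0.0533],
  ],
  jaw=0.04,
  squeeze=10,
)

```text
time_s: 1.1
tcp_pos: [0.4589, 0.2508, 0.1863]
eef_rot: [-180.0, 0.0, 1.5]
contact_force: [1.1, 2.1, -0.2]
gripper_width: 0.0402
gripper_force: 0.0
```

```bash
python3 d.py .517 .1665 .1 1.5
```

```text
t 1.1 d [0.0558 0.0858 0.0863] rot [-0.  0.  0.] F [ 1.09  2.06 -0.17]
```

Emit:
send_path(
  segments=[
    [0.014,0.021,0.01,0,0,0],
    [0.028,0.042,0.02,0,0,0],
    [0.042,0.063,0.03,0,0,0],
    [0.056,0.086,0.05,0,0,0],
    [0.056,0.086,0.08,0,0,0],
    [0.056,0.086,0.11,0,0,0],
    [0.056,0.086,0.13,0,0,0],
    [0.056,0.086,0.13,0,0,0],
    [0.056,0.086,0.13,0,0,0],
  ],
)

```text
time_s: 1.85
tcp_pos: [0.5162, 0.1675, 0.0558]
eef_rot: [179.9, 0.1, 1.5]
contact_force: [0.2, 0.8, 0.8]
gripper_width: 0.04
gripper_force: 0.0
```

```bash
python3 d.py .5 .1665 .016 1.5
```

```text
t 1.85 d [-0.0161  0.0005  0.0399] rot [0.1 0.1 0. ] F [0.2  0.83 0.79]
```

```bash
python3 - <<'E'
from plant import r, optics, close_job
import cv2
c=optics.capture("scene");cv2.imwrite("pics/s1.png",cv2.resize(c["frame"][110:240,220:420,::-1],None,fx=4,fy=4,interpolation=cv2.INTER_CUBIC))
E
```

```text
(no output)
```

View pics/s1.png

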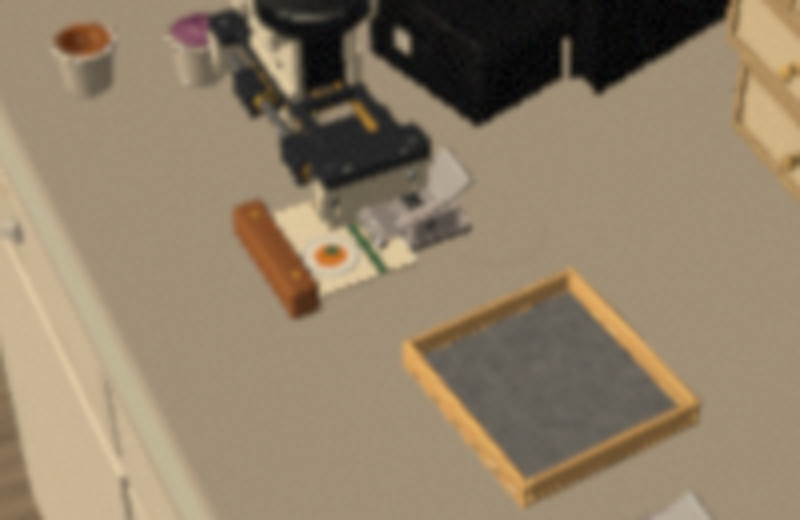

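The view shows the fingers over the sheet of board A (around 350,200 in the crop), between bar and clip, and clear of the pods. I'll lower them and start drawing.

Emit:
send_path(
  segments=[
    [0,0,0.012,0,0,0],
    [-0.001,0,0.024,0,0,0],
    [-0.002,0,0.034,0,0,0],
    [-0.002,0,0.04,0,0,0],
    [-0.004,0,0.04,0,0,0],
    [-0.008,0,0.04,0,0,0],
    [-0.012,0,0.04,0,0,0],
    [-0.015,0,0.04,0,0,0],
    [-0.018,0,0.04,0,0,0],
    [-0.02,0,0.04,0,0,0],
  ],
)

```text
time_s: 2.73
tcp_pos: [0.4972, 0.1681, 0.0173]
eef_rot: [-179.9, -0.1, 1.5]
contact_force: [3.7, 0.1, 0.9]
gripper_width: 0.0399
gripper_force: 1.3
```

```bash
python3 d.py .448 .166 .016 1.5
```

```text
t 2.7333 d [-0.0492  0.0008  0.0012] rot [-0.1 -0.1  0. ] F [3.66 0.12 0.91]
```

Emit:
send_path(
  segments=[
    [-0.003,0,0,0,0,0],
    [-0.007,0,0,0,0,0],
    [-0.012,0,0,0,0,0],
    [-0.017,0,0,0,0,0],
    [-0.022,0,0,0,0,0],
    [-0.027,0,0,0,0,0],
    [-0.032,-0.001,0,0,0,0],
    [-0.037,-0.001,0,0,0,0],
    [-0.042,-0.001,0,0,0,0],
    [-0.046,-0.001,0,0,0,0],
    [-0.049,-0.001,0,0,0,0],
    [-0.05,-0.001,0,0,0,0],
  ],
)

```text
time_s: 3.73
tcp_pos: [0.446, 0.1671, 0.0165]
eef_rot: [180.0, 0.0, 1.5]
contact_force: [2.6, -1.0, 1.4]
gripper_width: 0.0397
gripper_force: 1.4
```

Emit:
send_path(
  segments=[
    [0,0,0,0,0,0],
    [0.004,0,0,0,0,0],
    [0.01,0,0,0,0,0],
    [0.01,0,-0.02,0,0,0],
    [0.01,0,-0.05,0,0,0],
    [0.01,0,-0.09,0,0,0],
    [0.01,0,-0.12,0,0,0],
    [0.01,0,-0.12,0,0,0],
  ],
)

```text
time_s: 4.4
tcp_pos: [0.4599, 0.1692, 0.1424]
eef_rot: [-179.7, -0.4, 1.6]
contact_force: [-0.0, 0.9, 0.4]
gripper_width: 0.0403
gripper_force: 0.0
```

```bash
python3 - <<'E'
from plant import r, optics, close_job
from h import *
import pickle
d={n:optics.capture(n) for n in("top","scene")};pickle.dump(d,open("c1.pkl","wb"));report(d)
E
python3 d.py .5065 -.1845 .14 .5
```

```text
top bar 264 px (np.float64(394.4), np.float64(216.3)) z med/p95 [0.028 0.032] mean [ 0.4685 -0.1817  0.0283] rect mm [ 469.2 -183.8] [ 21.  102.1] 0.5
top bar 272 px (np.float64(456.0), np.float64(218.4)) z med/p95 [0.028 0.033] mean [ 0.4578 -0.3542  0.0278] rect mm [ 458.2 -354.4] [102.9  20.4] 88.3
top bar 276 px (np.float64(269.9), np.float64(236.9)) z med/p95 [0.028 0.032] mean [0.4201 0.1676 0.0279] rect mm [420.4 167.5] [ 21.6 101. ] 1.1
top clip 295 px (np.float64(441.7), np.float64(114.4)) z med/p95 [0.042 0.058] mean [ 0.7629 -0.3358  0.0413] rect mm [ 764.3 -344.3] [131.5  27.1] 88.2
top clip 32 px (np.float64(238.3), np.float64(115.3)) z med/p95 [0.039 0.058] mean [0.7774 0.2551 0.0387] rect mm [778.6 255.5] [ 6.4 21.4] 17.4
top clip 28 px (np.float64(184.9), np.float64(130.6)) z med
[... 3412 characters left out ...]
0
scene traywood 56 px (np.float64(358.4), np.float64(267.0)) z med/p95 [0.011 0.014] mean [ 0.5073 -0.1998  0.0113] rect mm [ 508. -199.] [22.5 21.8] 61.8
scene traywood 130 px (np.float64(370.9), np.float64(329.2)) z med/p95 [0.024 0.028] mean [ 0.4504 -0.3593  0.0227] rect mm [ 450.8 -356.5] [95.8  4.9] 88.2
scene traywood 71 px (np.float64(391.8), np.float64(328.1)) z med/p95 [0.012 0.016] mean [ 0.4958 -0.3725  0.0121] rect mm [ 496.8 -371.3] [20.4 24.4] 24.3
scene lining 1418 px (np.float64(356.7), np.float64(205.5)) z med/p95 [0.004 0.008] mean [ 0.6018 -0.0163  0.0045] rect mm [602.3 -14.7] [116.1 127.1] 5.7
t 4.5 d [ 0.04    0.3534 -0.0029] rot [-0.1 -0.1  1. ] F [-0.21  0.48 -1.64]
```

Clip A moved 56 mm along with its bar, so it is sound. B is next.

In the tool's units: 1 degrees / 360 = 0.0028.

Emit:
send_path(
  segments=[
    [0.005,0.035,0,0,0,0.0028],
    [0.01,0.07,0,0,0,0.0028],
    [0.015,0.105,0,0,0,0.0028],
    [0.02,0.14,0,0,0,0.0028],
    [0.025,0.175,0,0,0,0.0028],
    [0.03,0.21,0,0,0,0.0028],
    [0.035,0.245,0,0,0,0.0028],
    [0.04,0.28,0,0,0,0.0028],
    [0.04,0.315,0,0,0,0.0028],
    [0.04,0.345,0,0,0,0.0028],
    [0.04,0.354,0,0,0,0.0028],
    [0.04,0.354,0,0,0,0.0028],
  ],
)

```text
time_s: 5.5
tcp_pos: [0.5048, -0.1875, 0.1346]
eef_rot: [-180.0, 0.2, 0.3]
contact_force: [0.4, 0.8, -0.4]
gripper_width: 0.0399
gripper_force: 0.0
```

Emit:
send_path(
  segments=[
    [0,0,0.03,0,0,0],
    [0,0,0.06,0,0,0],
    [0,0,0.08,0,0,0],
    [0,0,0.08,0,0,0],
  ],
)

```text
time_s: 5.83
tcp_pos: [0.5023, -0.1843, 0.0518]
eef_rot: [-179.9, 0.5, 0.5]
contact_force: [-0.6, -0.5, 0.2]
gripper_width: 0.0401
gripper_force: 0.0
```

```bash
python3 d.py .5065 -.1845 .0165 .5
```

```text
t 5.8333 d [0.0046 0.0003 0.0352] rot [-0.1  0.5 -0. ] F [-0.65 -0.49  0.23]
```

Emit:
send_path(
  segments=[
    [0.003,0,0.012,0,0,0],
    [0.003,0,0.024,0,0,0],
    [0.003,0,0.032,0,0,0],
    [0.002,0,0.035,0,0,0],
    [0,0,0.035,0,0,0],
    [-0.004,0,0.035,0,0,0],
    [-0.008,0,0.035,0,0,0],
    [-0.012,0,0.035,0,0,0],
    [-0.016,0,0.035,0,0,0],
  ],
)

```text
time_s: 6.58
tcp_pos: [0.4901, -0.1855, 0.0223]
eef_rot: [180.0, -0.1, 0.5]
contact_force: [1.3, 0.1, 0.7]
gripper_width: 0.0399
gripper_force: 0.5
```

```bash
python3 d.py .4385 -.185 .0165 .5
```

```text
t 6.5833 d [-0.0516 -0.001   0.0057] rot [ 0.  -0.1  0. ] F [1.31 0.11 0.71]
```

Emit:
send_path(
  segments=[
    [0.003,0,0.003,0,0,0],
    [0.002,0,0.006,0,0,0],
    [-0.002,0,0.006,0,0,0],
    [-0.007,0,0.006,0,0,0],
    [-0.012,0,0.006,0,0,0],
    [-0.017,0,0.006,0,0,0],
    [-0.022,0,0.006,0,0,0],
    [-0.027,0,0.006,0,0,0],
  ],
)

```text
time_s: 7.25
tcp_pos: [0.4624, -0.1857, 0.0156]
eef_rot: [-180.0, 0.0, 0.5]
contact_force: [0.9, -0.1, -0.2]
gripper_width: 0.04
gripper_force: 0.2
```

Emit:
send_path(
  segments=[
    [-0.005,0,0,0,0,0],
    [-0.01,0,0,0,0,0],
    [-0.015,0,0,0,0,0],
    [-0.02,0,0,0,0,0],
    [-0.023,0,0,0,0,0],
    [-0.024,0,0,0,0,0],
  ],
)

```text
time_s: 7.75
tcp_pos: [0.4384, -0.1859, 0.0156]
eef_rot: [-180.0, 0.0, 0.5]
contact_force: [0.7, -0.4, 0.6]
gripper_width: 0.04
gripper_force: 0.2
```

Emit:
send_path(
  segments=[
    [0,0,0,0,0,0],
    [0.004,0,0,0,0,0],
    [0.01,0,0,0,0,0],
    [0.01,0,-0.02,0,0,0],
    [0.01,0,-0.05,0,0,0],
    [0.01,0,-0.09,0,0,0],
    [0.01,0,-0.12,0,0,0],
    [0.01,0,-0.12,0,0,0],
  ],
)

```text
time_s: 8.42
tcp_pos: [0.4535, -0.1864, 0.1419]
eef_rot: [179.9, -0.6, 0.6]
contact_force: [1.5, -0.1, -0.3]
gripper_width: 0.0398
gripper_force: 0.0
```

```bash
python3 - <<'E' | egrep "bar|0.02[5-9] +0.04"
from plant import r, optics, close_job
from h import *
import pickle
d={n:optics.capture(n) for n in("top","scene")};pickle.dump(d,open("c2.pkl","wb"));report(d)
E
python3 d.py .497 -.3575 .14 -1.5
```

```text
top bar 146 px (np.float64(464.0), np.float64(218.5)) z med/p95 [0.028 0.033] mean [ 0.4571 -0.3766  0.0277] rect mm [ 457.4 -376.7] [58.1 19.9] 87.9
top bar 184 px (np.float64(173.7), np.float64(236.3)) z med/p95 [0.046 0.049] mean [0.4269 0.4293 0.0455] rect mm [427.3 428.6] [41.4 39.5] 80.5
top bar 265 px (np.float64(396.7), np.float64(235.2)) z med/p95 [0.029 0.034] mean [ 0.4148 -0.1847  0.0291] rect mm [ 414.8 -185. ] [22.8 98.5] 0.4
top bar 273 px (np.float64(269.7), np.float64(237.0)) z med/p95 [0.028 0.033] mean [0.42   0.1681 0.0281] rect mm [420.9 167.6] [ 22.4 100.9] 1.6
top clip 428 px (np.float64(268.1), np.float64(197.8)) z med/p95 
[... 361 characters left out ...]
 103. ] 1.3
scene bar 346 px (np.float64(322.4), np.float64(274.5)) z med/p95 [0.028 0.031] mean [ 0.4156 -0.1911  0.0272] rect mm [ 416.5 -188. ] [ 23.3 101.7] 0.1
scene bar 450 px (np.float64(374.8), np.float64(327.2)) z med/p95 [0.026 0.03 ] mean [ 0.459  -0.3604  0.0264] rect mm [ 460.2 -358.7] [102.3  23.2] 87.6
scene clip 524 px (np.float64(383.9), np.float64(247.7)) z med/p95 [0.027 0.045] mean [ 0.5835 -0.187   0.0288] rect mm [ 580.5 -185.5] [78.6 57. ] 1.6
scene clip 735 px (np.float64(419.5), np.float64(307.1)) z med/p95 [0.027 0.042] mean [ 0.571  -0.3621  0.0283] rect mm [ 570.5 -361.5] [57.  82.1] 86.5
t 8.5167 d [ 0.0449  0.1721 -0.0027] rot [-0.  -0.2  2. ] F [0.43 0.31 0.01]
```

B's clip stayed at x≈.583 while its bar went to .4155, so B is the tired one. Now C.

In the tool's units: 2 degrees / 360 = 0.0056.

Emit:
send_path(
  segments=[
    [0.008,0.03,0,0,0,0.0056],
    [0.016,0.06,0,0,0,0.0056],
    [0.024,0.09,0,0,0,0.0056],
    [0.032,0.12,0,0,0,0.0056],
    [0.04,0.15,0,0,0,0.0056],
    [0.045,0.17,0,0,0,0.0056],
    [0.045,0.172,0,0,0,0.0056],
    [0.045,0.172,0.03,0,0,0.0056],
    [0.045,0.172,0.06,0,0,0.0056],
    [0.045,0.172,0.08,0,0,0.0056],
    [0.045,0.172,0.08,0,0,0.0056],
    [0.045,0.172,0.08,0,0,0.0056],
  ],
)

```text
time_s: 9.52
tcp_pos: [0.4944, -0.3568, 0.0539]
eef_rot: [-179.9, 0.2, -1.5]
contact_force: [-0.5, -0.6, 1.0]
gripper_width: 0.0399
gripper_force: 0.0
```

```bash
python3 d.py .497 -.3575 .0165 -1.5
```

```text
t 9.5167 d [0.0028 0.0007 0.0374] rot [-0.1  0.2  0. ] F [-0.51 -0.62  1.  ]
```

Emit:
send_path(
  segments=[
    [0.003,0,0.012,0,0,0],
    [0.003,0.001,0.024,0,0,0],
    [0.003,0.001,0.034,0,0,0],
    [0.003,0.001,0.039,0,0,0],
    [0.003,0.001,0.039,0,0,0],
    [0,0.001,0.039,0,0,0],
    [-0.003,0.001,0.039,0,0,0],
    [-0.007,0.001,0.039,0,0,0],
    [-0.011,0.001,0.039,0,0,0],
    [-0.014,0.001,0.039,0,0,0],
  ],
)

```text
time_s: 10.35
tcp_pos: [0.4817, -0.3582, 0.0172]
eef_rot: [180.0, -0.1, -1.5]
contact_force: [2.7, -0.3, -0.0]
gripper_width: 0.0401
gripper_force: 1.1
```

```bash
python3 d.py .428 -.356 .0165 -1.5
```

```text
t 10.35 d [-0.0537 -0.0008  0.0006] rot [ 0.  -0.1  0. ] F [ 2.67 -0.27 -0.03]
```

Emit:
send_path(
  segments=[
    [-0.003,0,0,0,0,0],
    [-0.007,0,0,0,0,0],
    [-0.012,0,0,0,0,0],
    [-0.017,0,0,0,0,0],
    [-0.022,0,0,0,0,0],
    [-0.027,0,0,0,0,0],
    [-0.032,0,0,0,0,0],
    [-0.037,0,0,0,0,0],
    [-0.042,0,0,0,0,0],
    [-0.046,0,0,0,0,0],
    [-0.049,0,0,0,0,0],
    [-0.051,0,0,0,0,0],
  ],
)

```text
time_s: 11.35
tcp_pos: [0.43, -0.3567, 0.0165]
eef_rot: [-180.0, 0.0, -1.5]
contact_force: [2.7, 0.0, 2.5]
gripper_width: 0.04
gripper_force: 1.7
```

Emit:
send_path(
  segments=[
    [0,0,0,0,0,0],
    [0.004,0,0,0,0,0],
    [0.01,0,0,0,0,0],
    [0.01,0,-0.02,0,0,0],
    [0.01,0,-0.05,0,0,0],
    [0.01,0,-0.09,0,0,0],
    [0.01,0,-0.13,0,0,0],
    [0.01,0,-0.13,0,0,0],
  ],
  jaw=0.085,
)

```text
time_s: 12.02
tcp_pos: [0.4442, -0.3591, 0.1544]
eef_rot: [179.7, -0.5, -1.4]
contact_force: [2.2, -1.0, 0.8]
gripper_width: 0.0835
gripper_force: 0.0
```

```bash
python3 - <<'E' | egrep "bar|0.02[5-9] +0.04"
from plant import r, optics, close_job
from h import *
import pickle
d={n:optics.capture(n) for n in("top","scene")};pickle.dump(d,open("c3.pkl","wb"));report(d)
f=d["scene"]["frame"][140:360,240:460,::-1];cv2.imwrite("pics/s3.png",cv2.resize(f,None,fx=2.7,fy=2.7,interpolation=cv2.INTER_CUBIC))
E
python3 d.py .585 -.184 .14 .8
```

```text
top bar 172 px (np.float64(173.6), np.float64(236.6)) z med/p95 [0.046 0.05 ] mean [0.4261 0.4295 0.0457] rect mm [427.1 429.9] [40.5 38.7] 82.7
top bar 270 px (np.float64(269.9), np.float64(236.9)) z med/p95 [0.028 0.033] mean [0.4202 0.1676 0.0283] rect mm [420.5 167.6] [ 21.1 100.7] 1.1
top bar 66 px (np.float64(381.9), np.float64(235.5)) z med/p95 [0.029 0.034] mean [ 0.4152 -0.1435  0.0294] rect mm [ 416.  -145.1] [25.  22.7] 81.6
top clip 365 px (np.float64(391.3), np.float64(176.7)) z med/p95 [0.029 0.047] mean [ 0.5828 -0.1796  0.0304] rect mm [ 578.  -181.9] [52.9 75.6] 88.8
top clip 424 px (np.float64(268.1), np.float64(197.7)) z med/p95 [0.029 0.044] mean [0.5316 0.1714 0.0298] rect mm [529.9 170.6] [78.7 53.7] 2.8
scene bar 76 px (np.float64(240.2), np.float64(119.2)) z med/p95 [0
[... 215 characters left out ...]
 102.9] 1.1
scene bar 353 px (np.float64(322.3), np.float64(274.5)) z med/p95 [0.028 0.031] mean [ 0.4155 -0.191   0.0273] rect mm [ 416.5 -188.6] [ 23.4 102.2] 0.1
scene bar 472 px (np.float64(352.1), np.float64(337.0)) z med/p95 [0.027 0.03 ] mean [ 0.4046 -0.3594  0.0264] rect mm [ 405.4 -357.3] [102.3  22.8] 89.0
scene clip 368 px (np.float64(305.7), np.float64(165.2)) z med/p95 [0.026 0.041] mean [0.5332 0.1656 0.0274] rect mm [532.6 167. ] [58.9 80.6] 90.0
scene clip 330 px (np.float64(399.7), np.float64(322.8)) z med/p95 [0.025 0.04 ] mean [ 0.5124 -0.3753  0.0265] rect mm [ 514.6 -375.5] [23.8 78.7] 84.0
t 12.1167 d [ 0.1389 -0.1768  0.0085] rot [ 0.  -0.2 -2.3] F [-0.18  0.51 -0.53]
```

View pics/s3.png

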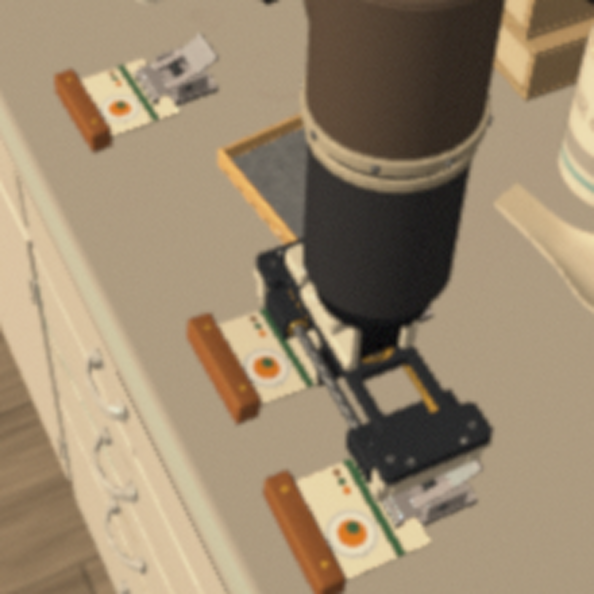

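Clip C followed its board and is sound. At (290,160) in the crop only the tray's corner shows behind the arm. Next I'll grasp clip B at (.584, -.184) by its cheeks.

In the tool's units: -2.3 degrees / 360 = -0.0064.

Emit:
send_path(
  segments=[
    [0.02,-0.025,0,0,0,-0.0028],
    [0.04,-0.05,0,0,0,-0.0056],
    [0.06,-0.075,0,0,0,-0.0064],
    [0.08,-0.1,0,0,0,-0.0064],
    [0.1,-0.125,0,0,0,-0.0064],
    [0.12,-0.15,0,0,0,-0.0064],
    [0.135,-0.17,0,0,0,-0.0064],
    [0.138,-0.177,0.01,0,0,-0.0064],
    [0.138,-0.177,0.04,0,0,-0.0064],
    [0.138,-0.177,0.07,0,0,-0.0064],
    [0.138,-0.177,0.07,0,0,-0.0064],
    [0.138,-0.177,0.07,0,0,-0.0064],
  ],
  jaw=0.086,
)

```text
time_s: 13.12
tcp_pos: [0.5808, -0.1837, 0.074]
eef_rot: [-180.0, 0.4, 0.8]
contact_force: [0.3, 0.4, 1.0]
gripper_width: 0.0861
gripper_force: 0.0
```

```bash
python3 d.py .584 -.184 .010 .8
python3 - <<'E'
from plant import r, optics, close_job
from h import *
for n in("top","scene"):
    c=optics.capture(n)
    f=c["frame"][130:240,340:450,::-1] if n=="top" else c["frame"][200:310,330:440,::-1]
    cv2.imwrite(f"pics/{n}4.png",cv2.resize(f,None,fx=3.5,fy=3.5,interpolation=cv2.INTER_CUBIC))
a=cv2.hconcat([cv2.imread("pics/top4.png"),cv2.imread("pics/scene4.png")]);cv2.imwrite("pics/both4.png",a)
E
```

```text
t 13.1167 d [0.0036 0.0003 0.064 ] rot [-0.   0.4 -0. ] F [0.27 0.42 1.  ]
```

View pics/both4.png

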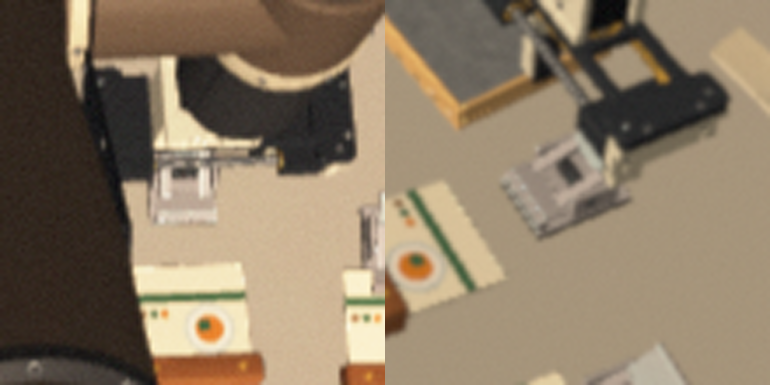

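The crops show the fingers straddling clip B, which lies free with its board clear of the mouth. I'll go down and grip.

Emit:
send_path(
  segments=[
    [0.003,0,0.015,0,0,0],
    [0.003,0,0.03,0,0,0],
    [0.003,0,0.045,0,0,0],
    [0.003,0,0.056,0,0,0],
    [0.003,0,0.062,0,0,0],
    [0.003,0,0.062,0,0,0],
    [0.003,0,0.062,0,0,0],
  ],
)

```text
time_s: 13.8
tcp_pos: [0.5866, -0.1838, 0.0153]
eef_rot: [180.0, -0.0, 0.8]
contact_force: [-0.3, 1.1, -0.1]
gripper_width: 0.0861
gripper_force: 0.0
```

Emit:
send_path(
  segments=[
    [0,0,0,0,0,0],
    [0,0,0,0,0,0],
    [0,0,0,0,0,0],
    [0,0,0,0,0,0],
    [0,0,0,0,0,0],
    [0,0,0,0,0,0],
    [0,0,0,0,0,0],
    [0,0,0,0,0,0],
  ],
  jaw=0.04,
  squeeze=25,
)

```text
time_s: 14.47
tcp_pos: [0.5862, -0.1836, 0.0148]
eef_rot: [180.0, -0.0, 0.8]
contact_force: [-0.5, 1.3, 2.4]
gripper_width: 0.0537
gripper_force: 25.0
```

Gripped: the width is 53.7 mm against 54 expected. I'll lift and carry it to the tray.

Emit:
send_path(
  segments=[
    [0,0,-0.01,0,0,0],
    [0,0,-0.025,0,0,0],
    [0,0,-0.045,0,0,0],
    [0,0,-0.07,0,0,0],
    [0,0,-0.085,0,0,0],
    [0,0,-0.085,0,0,0],
    [0,0,-0.085,0,0,0],
  ],
)

```text
time_s: 15.05
tcp_pos: [0.5861, -0.1834, 0.1001]
eef_rot: [-180.0, -0.1, 0.8]
contact_force: [-0.3, 0.1, -4.5]
gripper_width: 0.0537
gripper_force: 25.0
```

```bash
python3 d.py .607 -.018 .1 5
```

```text
t 15.05 d [ 0.0231 -0.1651  0.0002] rot [-0.  -0.1 -4.2] F [-0.29  0.11 -4.52]
```

In the tool's units: -4 degrees / 360 = -0.0111.

Emit:
send_path(
  segments=[
    [0.003,-0.015,0,0,0,-0.0028],
    [0.006,-0.04,0,0,0,-0.0056],
    [0.009,-0.065,0,0,0,-0.0083],
    [0.012,-0.09,0,0,0,-0.0111],
    [0.016,-0.115,0,0,0,-0.0111],
    [0.02,-0.14,0,0,0,-0.0111],
    [0.023,-0.158,0,0,0,-0.0111],
    [0.023,-0.165,0,0,0,-0.0111],
    [0.023,-0.165,0,0,0,-0.0111],
    [0.023,-0.165,0.02,0,0,-0.0111],
    [0.023,-0.165,0.04,0,0,-0.0111],
    [0.023,-0.165,0.05,0,0,-0.0111],
  ],
)

```text
time_s: 16.05
tcp_pos: [0.6044, -0.0194, 0.0465]
eef_rot: [180.0, 0.3, 4.7]
contact_force: [-0.6, -0.5, -5.0]
gripper_width: 0.0538
gripper_force: 25.0
```

```bash
python3 d.py .607 -.018 .021 5
```

```text
t 16.05 d [ 0.0028 -0.0011  0.0255] rot [ 0.   0.3 -0.3] F [-0.57 -0.54 -5.  ]
```

```bash
python3 - <<'E'
from plant import r, optics, close_job
from h import *
c=optics.capture("scene");f=c["frame"][140:260,290:450,::-1]
cv2.imwrite("pics/s5.png",cv2.resize(f,None,fx=4,fy=4,interpolation=cv2.INTER_CUBIC))
E
```

```text
(no output)
```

View pics/s5.png

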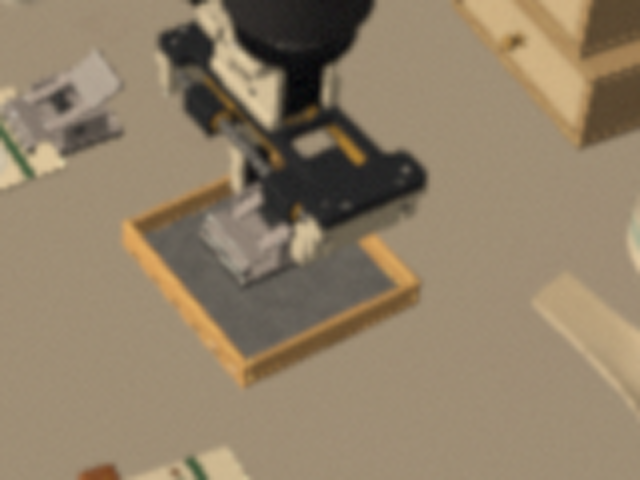

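The clip hangs level over the tray lining at about (260,240) in the crop. I'll lower it gently.

Emit:
send_path(
  segments=[
    [0.002,0,0.006,0,0,0],
    [0.002,0,0.012,0,0,0],
    [0.002,0,0.017,0,0,0],
    [0.002,0,0.021,0,0,0],
    [0.002,0,0.024,0,0,0],
    [0.002,0,0.024,0,0,0],
    [0.002,0,0.024,0,0,0],
  ],
)

```text
time_s: 16.68
tcp_pos: [0.6088, -0.0181, 0.0257]
eef_rot: [180.0, -0.0, 4.8]
contact_force: [0.7, -0.0, -2.9]
gripper_width: 0.054
gripper_force: 25.0
```

```bash
python3 d.py .607 -.018 .0198 5
```

```text
t 16.6833 d [-0.0018 -0.0003  0.0059] rot [ 0.  -0.  -0.2] F [ 0.74 -0.04 -2.93]
```

Emit:
send_path(
  segments=[
    [0,0,0.002,0,0,0],
    [0,0,0.004,0,0,0],
    [0,0,0.0055,0,0,0],
    [0,0,0.006,0,0,0],
    [0,0,0.006,0,0,0],
  ],
)

```text
time_s: 17.1
tcp_pos: [0.6088, -0.0181, 0.0198]
eef_rot: [180.0, -0.0, 4.8]
contact_force: [-1.0, 1.3, -0.5]
gripper_width: 0.0535
gripper_force: 25.0
```

```bash
python3 d.py .607 -.018 .0198 5
```

```text
t 17.1 d [-0.0018 -0.0002  0.    ] rot [ 0.  -0.  -0.2] F [-1.02  1.29 -0.53]
```

Weight is off the wrist, so the clip is on the floor. I'll open moderately and withdraw upwards and back.

Emit:
send_path(
  segments=[
    [0,0,0,0,0,0],
    [0,0,0,0,0,0],
    [0,0,0,0,0,0],
    [0,0,0,0,0,0],
    [0,0,-0.005,0,0,0],
    [0,0,-0.02,0,0,0],
    [0,0,-0.05,0,0,0],
    [0,0,-0.09,0,0,0],
    [0,0,-0.13,0,0,0],
    [0,0,-0.17,0,0,0],
    [0,0,-0.2,0,0,0],
    [0,0,-0.2,0,0,0],
  ],
  jaw=0.074,
)

```text
time_s: 18.1
tcp_pos: [0.6122, -0.0181, 0.2281]
eef_rot: [-180.0, -0.7, 4.9]
contact_force: [1.8, 0.7, 1.4]
gripper_width: 0.0741
gripper_force: 0.0
```

Emit:
send_path(
  segments=[
    [0,-0.03,0,0,0,0],
    [0,-0.06,0,0,0,0],
    [0,-0.09,0,0,0,0],
    [-0.02,-0.12,0,0,0,0],
    [-0.05,-0.15,0,0,0,0],
    [-0.08,-0.18,0,0,0,0],
    [-0.11,-0.21,0,0,0,0],
    [-0.14,-0.24,0,0,0,0],
    [-0.16,-0.27,0,0,0,0],
    [-0.18,-0.3,0,0,0,0],
    [-0.2,-0.33,0,0,0,0],
    [-0.2,-0.33,0,0,0,0],
  ],
)

```text
time_s: 19.1
tcp_pos: [0.3791, 0.2977, 0.2204]
eef_rot: [-179.9, -0.1, 5.0]
contact_force: [-0.1, -0.1, 0.9]
gripper_width: 0.074
gripper_force: 0.0
```

```bash
python3 - <<'E' | egrep "bar|lining|0.0[2-3][0-9] +0.04|0.05"
from plant import r, optics, close_job
from h import *
d={n:optics.capture(n) for n in("top","scene")};report(d)
f=d["scene"]["frame"][100:380,200:480,::-1];cv2.imwrite("pics/s6.png",cv2.resize(f,None,fx=2.1,fy=2.1,interpolation=cv2.INTER_CUBIC))
E
```

```text
top bar 285 px (np.float64(396.1), np.float64(235.3)) z med/p95 [0.029 0.033] mean [ 0.4146 -0.183   0.029 ] rect mm [ 414.6 -183.2] [ 22.5 102. ] 0.8
top bar 274 px (np.float64(269.8), np.float64(236.9)) z med/p95 [0.028 0.033] mean [0.4202 0.168  0.0282] rect mm [420.6 167.5] [ 21.5 100.8] 1.6
top bar 280 px (np.float64(456.6), np.float64(237.5)) z med/p95 [0.028 0.032] mean [ 0.4039 -0.3511  0.0282] rect mm [ 404.  -352.4] [102.5  20.6] 88.4
top clip 287 px (np.float64(441.4), np.float64(114.7)) z med/p95 [0.04  0.058] mean [ 0.7627 -0.3353  0.0393] rect mm [ 764.7 -344.3] [132.   26.3] 88.3
top clip 21 px (np.float64(238.0), np.float64(114.1)) z med/p95 [0.048 0.059] mean [0.7774 0.2546 0.0471] rect mm [776.4 254.9] [ 5.  22.8] 5.7
top clip 35 px (np.float64(184.7), np.float64(130.7)) z 
[... 2079 characters left out ...]
 med/p95 [0.026 0.041] mean [0.5339 0.1656 0.0275] rect mm [533.1 167.7] [56.6 82.1] 88.6
scene clip 483 px (np.float64(358.7), np.float64(200.0)) z med/p95 [0.029 0.049] mean [ 0.6028 -0.0227  0.0313] rect mm [601.8 -21.1] [75.  57.3] 4.1
scene clip 675 px (np.float64(490.1), np.float64(271.9)) z med/p95 [0.039 0.058] mean [ 0.7635 -0.3598  0.039 ] rect mm [ 766.  -350.8] [ 27.3 134. ] 0.1
scene clip 770 px (np.float64(397.6), np.float64(316.2)) z med/p95 [0.027 0.042] mean [ 0.5161 -0.3602  0.0279] rect mm [ 515.7 -358.5] [56.3 80.4] 88.7
scene lining 848 px (np.float64(356.1), np.float64(208.1)) z med/p95 [0.005 0.009] mean [ 0.5954 -0.0242  0.0048] rect mm [601.8 -14.4] [117.2 127.1] 6.3
```

View pics/s6.png

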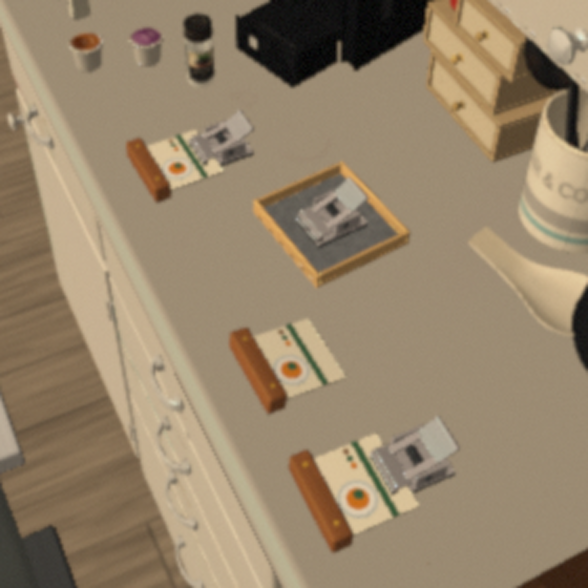

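The tired clip sits flat in the tray at (335,212) in the crop. Clips A and C still hold their boards, and the pods and jar are undisturbed.

Emit:
send_path(
  segments=[
    [0,0,0,0,0,0],
    [0,0,0,0,0,0],
    [0,0,0,0,0,0],
  ],
  lines="1,1",
)

```text
time_s: 19.45
```

```bash
python3 -c "
from plant import r, optics, close_job
print(close_job())"
```

```text
the job is handed in; nothing more can be done
None
```

I drew all three boards about 5 cm, found the tired clip (the middle of the three, at y ≈ -0.18 m) and set it flat in the tray, then handed the job in at about 19.5 s; the last pictures show the sound clips still holding their boards and the pods and jar undisturbed, but the hand-in printed no verdict.

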